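# Load the sample vial and set the transport lock

### The job

Slide the transport lock of the metal carrier right back to its open stop, then stand the taller of the two amber vials upright in the carrier's well, lowering it gently to the bottom rather than dropping it. Then slide the lock fully home to its closed stop, so that its fork holds the vial by the neck, and let go. Do not lay the tall vial over, and leave the shorter vial standing where it is.

Things in the scene. Friction and masses are not known exactly. Their poses are not given: they have to be found in the camera images.
- carrier: Fixed aluminium block, 90 (x) x 200 (y) x 62 mm tall, one round well near its -y end, sliding lock on top. Origin: centre of its underside, on the bench; own y along the slide, z up. Two steel rails (y -15 to 97, x +-36 mm) rise to z 80 mm; two thin cross straps at y -9 and 89 mm (stops for the grip's foot) reach z 84 mm.
- well_floor (a point): Centre of the flat floor of the carrier's well (carrier frame x 0, y -65, z 10 mm). The well is 38 mm wide and 52 mm deep, its mouth at z 62 mm with a 4 mm chamfer. A vial stands on this point; axes as the carrier's.
- lock (a joint): Lock travel in m along the carrier's own y: 0 = closed stop (fork round the neck of the vial in the well), 0.060 = open stop (well clear). Stays where left; friction about 2.5 N. The lock is a flat steel fork 60 mm wide, at z 73 to 79 mm in the carrier frame, with a 26 mm slot open to -y; tine tips at carrier y = -78.5 mm + travel. No vial can enter the well under the fork.
- lock_grip (a point): Point on the lock's upright black grip, 16 mm below its top and on its centre line (carrier frame x 0, y 10 mm + travel, z 108 mm). The grip is 32 mm (carrier x) x 16 mm (carrier y, along the slide), from z 84 to 124 mm; under it a foot 44 x 30 mm, z 79 to 84 mm. Axes as the carrier's.
- tall_vial: The taller amber vial with a white cap, 100 mm tall, standing on the bench. Origin: centre of its underside, z up its axis. Glass 32 mm in diameter up to 60 mm (foot rim bevelled 2.5 mm, top 5 mm a shoulder), neck 18 mm in diameter from 60 to 76 mm, cap 30 mm in diameter from 76 to 100 mm. About 90 g.
- short_vial: The shorter amber vial with the same cap, 75 mm tall (glass to 35 mm, neck to 51 mm, cap 51 to 75 mm), 32 mm in diameter, standing on the bench. Origin: centre of its underside, z up. Not to be moved.
Not all that is in view belongs to the job. Leave any pink or turquoise look-alike of the tall_vial alone.

How it is judged:
By the outcome, as a careful person would: the job done as asked, in the order asked, and still so for the second after the job is handed in, with the robot touching nothing.
It also fails if it takes over 67 s, if anything falls off the work surface, if the arm or the gripper's body presses on something with over 40 N, if the wrist force passes 120 N, or if a joint passes its speed limit or range.

### The arm

A 6-joint arm with a two-finger parallel gripper is mounted at the origin on a cart in front of the work surface, level with it; the furniture and walls round the work are solid. World frame = base frame: x ahead of the robot, y to its left, z up, the work surface at z = 0. Lengths are in m, angles in rad, forces in N, time in s.
With the tool pointing down it reaches from about 0.3 to 0.875 m from the base axis. Payload 6.4 kg.
Tool frame: the origin (TCP) lies midway between the tips of the shut fingers; the grasp point (between the pads) lies 19 mm behind it; z points along the fingers, y is the direction in which the jaws open and shut (so a half turn about z gives the same grasp; the last joint's range is limited). The gripper opens to 85 mm and grips with 20 to 120 N. Pads are 22 mm wide; open, the fingers measure 114 mm over their backs; the gripper's body (76 mm by 85 mm) begins 54 mm behind the grasp point. The pads swing forward as they close: fully open they stand 13 mm farther back than shut.
Start: joints at [-1.505, 0.181, 1.607, -0, 1.354, -0.206], TCP at [0.154, -0.554, 0.198] pointing down, gripper open.
Joint ranges: [-2.99, 2.99], [-0.89, 2.07], [0.3, 2.58], [-1.14, 4.28], [0, 2.63], [-3.12, 3.12]. Speed limits (rad/s): [2.57, 2.57, 3.01, 3.14, 3.14, 3.14].

### API

Orientations are given as a unit quaternion [w, x, y, z].
In Python, from bench import ctrl gives the robot as it stands. The module is installed in compiled form; this text tells all that it offers.
- The arm moves only by the tool arm_command, never from a script. Its argument "plan" is one flat list of numbers, 4 for each row, row after row: the shift along the tool's x, y, z in mm, then the turn about the tool's z in rad. A call has 1 to 20 rows; each row shifts and turns the commanded pose from where the row before left it, along the tool's axes as they then stand; what a row does not reach is not made up. A row lasts 1/10 s, in which the tool goes at most 50 mm and 8.59 degrees, less where a joint would pass 70% of its speed; a pose out of reach is approached as far as the arm can. A call is refused whole if a number of a shift passes 50 or a number of a turn 0.15, either way. A call with a gripper value outside its range is refused whole. "grip" is the opening, from 0 (shut) to 1 (fully open), set as the call begins (left out, the last holds). The fingers move at their own pace and stop on an object; the grip force is fixed at half the most. Time passes only in rows, so rows that do not move let the fingers close. It gives the time, the measured TCP pose, the force and the opening at its end, in the units of the state.
- ctrl.get_obs(): the state, without advancing time (a new reading comes with each control period).
- ctrl.camera(name): name is "scene" or "top" or "wrist"; returns a dict with "color" (480x640x3 uint8, red, green, blue), "camera_matrix" (3x3 intrinsics, pixels), "eye" and "attitude" of the camera in the world; the wrist camera has in their place "T_tool_cam" (4x4, takes a point from camera to tool coordinates, whose origin is the TCP and whose axes are the flange's). Camera axes: x right, y up, looking along -z (the intrinsics and any distortion apply to the point x, -y, -z); pixel columns grow to the right and rows downward; lengths in m; the calibration is good to about 2 mm. The wrist camera is an equidistant fisheye: a pixel r from the principal point sees the ray r / f radians off the axis. A picture is of the moment at which its call begins: read the wrist's pose just before it. There is no depth.
- ctrl.hand_in(): hands the job in, once; it reports no verdict.
The state is a dict: "time_s": time; "q": joint angles; "dq": joint speeds; "joint_efforts": joint torques, N m; "eef_pos": TCP position; "eef_rot": TCP orientation; "wrist_force": force on the tool from outside, world axes, zero at the start; "torque": the same for the moment, N m; "opening": opening from 0.0 (shut) to 1.0 (fully open).
Only numpy, scipy, OpenCV 4.12 (cv2) and the standard library are available. Lean on these libraries where they do the work, as an engineer would, in place of code of your own. Each camera call takes 0.05 s, during which the arm holds its last target. There are 200 camera calls.

## Working session

There is one attempt and no reset: what is moved stays moved. The work goes in short steps, Python scripts to look and compute and a tool call to move; the robot and the scene stay as the last step left them, time stands still between calls to the robot, and variables do not carry over. Pictures are saved under pics/ and viewed, about 8 in all and at most 12, crops included, and the job is handed in when it is done.

Besides the shell and the picture viewer there is one more tool, called after "Emit:" as name(argument=value, ...) on one line, values as JSON. arm_command: Moves the arm, as the interface text tells. Its arguments: {"type":"object","properties":{"plan":{"type":"array","items":{"type":"number"}},"grip":{"type":"number"}},"required":["plan"]}

```bash
mkdir -p pics; cat > h.py <<'E'
import numpy as np, cv2
from bench import ctrl
from scipy.spatial.transform import Rotation as R
def rot(q): return R.from_quat([q[1],q[2],q[3],q[0]]).as_matrix()
E
python3 - <<'E'
from h import *
o=ctrl.get_obs();print({k:np.round(v,4) for k,v in o.items()})
import pickle
for n in ["scene","top","wrist"]:
    c=ctrl.camera(n); cv2.imwrite(f"pics/{n}0.png",c["color"][...,::-1])
    c['obs']=o; pickle.dump(c,open(f"{n}0.pkl","wb"))
    print(n,{k:np.round(v,4).tolist() if not isinstance(v,str) else v for k,v in c.items() if k not in("color","obs")})
E
```

```text
{'time_s': np.float64(0.0), 'q': array([-1.5053,  0.1815,  1.608 , -0.    ,  1.3538, -0.2063]), 'dq': array([-0.0003,  0.0002, -0.001 , -0.    , -0.0014,  0.0014]), 'joint_efforts': array([ 1.70000e-03, -4.44869e+01, -3.51332e+01, -3.00000e-04,
        9.10000e-03, -0.00000e+00]), 'eef_pos': array([ 0.1543, -0.5533,  0.1968]), 'eef_rot': array([-9.000e-04,  9.908e-01,  1.355e-01,  1.000e-04]), 'wrist_force': array([-0.0914,  0.2536, -1.9299]), 'torque': array([ 0.0001,  0.0421, -0.0248]), 'opening': np.float64(1.0027)}
scene {'camera_matrix': [[490.7179, 0.0, 318.3025], [0.0, 490.7179, 242.8562], [0.0, 0.0, 1.0]], 'eye': [0.1274, 0.5538, 0.7411], 'attitude': [-0.327, -0.1201, 0.3445, 0.8718]}
top {'camera_matrix': [[585.4629, 0.0, 321.8748], [0.0, 585.4629, 242.4168], [0.0, 0.0, 1.0]], 'eye': [0.3295, 0.0682, 1.1408], 'attitude': [-0.7018, -0.0694, 0.0603, 0.7064]}
wrist {'camera_matrix': [[371.6483, 0.0, 316.611], [0.0, 371.6483, 239.4494], [0.0, 0.0, 1.0]], 'T_tool_cam': [[0.0002, 0.9523, 0.3053, 0.0788], [1.0, -0.0002, 0.0, 0.001], [0.0001, 0.3053, -0.9523, -0.1754], [0.0, 0.0, 0.0, 1.0]]}
```

View pics/scene0.png

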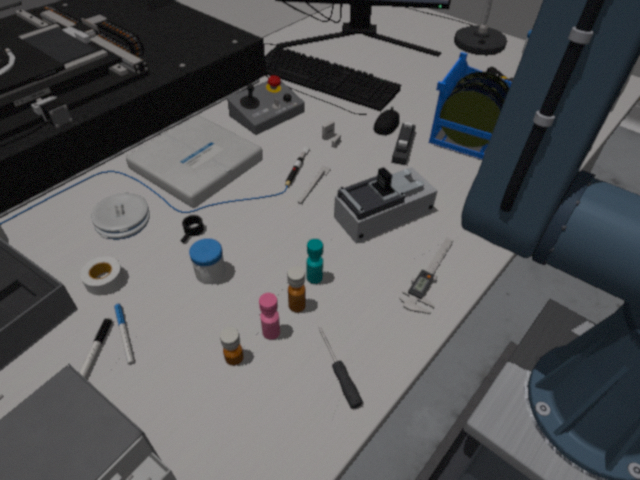

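View pics/top0.png

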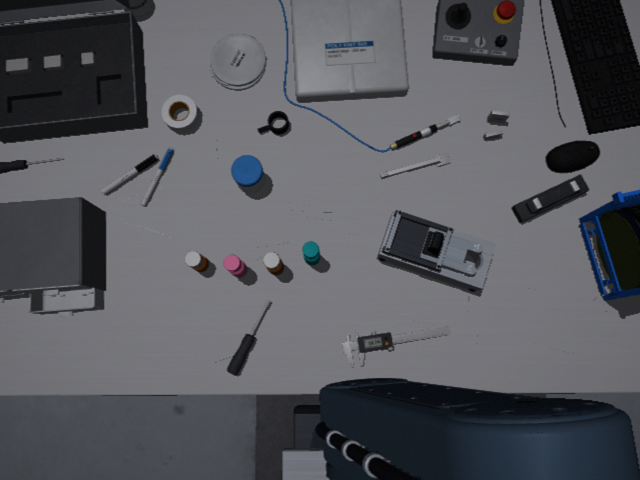

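The scene view shows amber vials at (297,289) and (232,346), pink at (269,316), turquoise at (315,260), and the carrier at (385,200). In the top view the ambers are at (273,263) and (197,261), pink (235,265), turquoise (312,252), and the carrier at (437,250) with its well end to the right. The likely tall vial is scene (297,289), top (273,263). I'll check it in an enlarged composite.

```bash
python3 - <<'E'
import cv2,numpy as np
s=cv2.imread("pics/scene0.png");t=cv2.imread("pics/top0.png")
def cr(im,x,y,w,h,f): return cv2.resize(im[y:y+h,x:x+w],None,fx=f,fy=f,interpolation=cv2.INTER_CUBIC)
# scene vials x210..340 y230..370 ; carrier ; top
a=cr(s,205,230,133,100+50,3)   # 399x450
b=cr(s,325,160,120,80,3.3333333)  # 400x267
c=cr(t,370,200,133,100,3) #399x300
d=cr(t,180,230,150,50,2.6666667) #400x133
out=np.zeros((600,800,3),np.uint8)
out[:450,:399]=a; out[450:450+d.shape[0],:d.shape[1]]=d
out[:b.shape[0],400:400+b.shape[1]]=b; out[290:590,400:799]=c
cv2.imwrite("pics/comp.png",out);print(b.shape,d.shape)
E
```

```text
(267, 400, 3) (133, 400, 3)
```

View pics/comp.png

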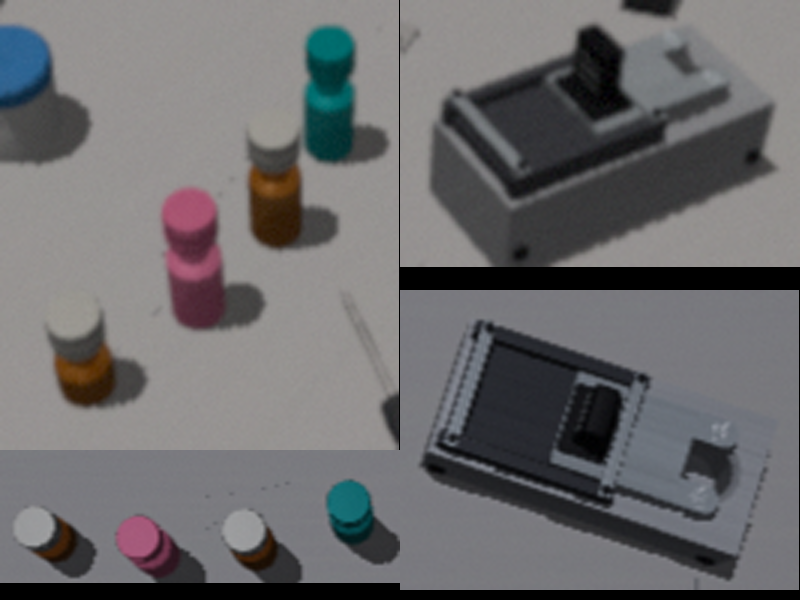

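The close crop confirms it: the amber vial between pink and turquoise is the tall one, and the lower-left one is short. The lock is near closed. Next I triangulate.

```bash
cat >> h.py <<'E'
import pickle
from scipy.optimize import least_squares
C={n:pickle.load(open(f"{n}0.pkl","rb")) for n in("scene","top")}
def proj(n,P):
    c=C[n]; p=(np.atleast_2d(P)-c["eye"])@rot(c["attitude"]); p=p*[1,-1,-1]
    q=p@np.array(c["camera_matrix"]).T; return q[:,:2]/q[:,2:]
def tri(s,t):
    r=least_squares(lambda P:np.r_[proj("scene",P)[0]-s,proj("top",P)[0]-t],[.4,0,.05]); return r.x,np.abs(r.fun).max()
A=lambda u,v:np.array([205+u/3,230+v/3]); B=lambda u,v:np.array([325+(u-400)*.3,160+v*.3])
Cc=lambda u,v:np.array([370+(u-400)/3,200+(v-290)/3]); D=lambda u,v:np.array([180+u*.375,230+(v-450)*.375])
def carrier(p):
    x,y,th,t=p[:4]; M=np.array([[np.cos(th),-np.sin(th),0],[np.sin(th),np.cos(th),0],[0,0,1]]); return lambda P:np.atleast_2d(P)@M.T+[x,y,0]
E
python3 - <<'E'
from h import *
for n,s,t in [("tallcap",A(274,122),D(245,530)),("shortcap",A(75,312),D(38,527)),("pinkcap",A(190,208),D(139,537)),("turqcap",A(330,46),D(349,503)),
 ("strapfarL",B(459,97),Cc(484,327)),("strapfarR",B(523,163),Cc(451,441)),("strapnearR",B(660,113),Cc(606,491)),("griptop",B(599,38),Cc(606,413))]:
    P,e=tri(s,t); print(n,np.round(P*1e3,1),"res px",round(e,2))
# carrier fit from points
pts=[("scene",B(459,97),(36,89,83)),("scene",B(523,163),(-36,89,83)),("scene",B(660,113),(-36,-9,83)),
("top",Cc(484,327),(36,89,83)),("top",Cc(451,441),(-36,89,83)),("top",Cc(606,491),(-36,-9,83)),("top",Cc(641,380),(36,-9,83)),
("top",Cc(733,576),(-45,-100,0)),("scene",B(771,103),(-45,-100,62)),("scene",B(508,204),(-45,100,62))]
f=lambda p:np.concatenate([proj(n,carrier(p)(np.array(P)/1e3))[0]-s for n,s,P in pts])
r=least_squares(f,[.4,-.1,0,0],loss="soft_l1"); print("carrier",np.round(r.x,4)); print(np.round(f(r.x),1).reshape(-1,2).tolist())
c=carrier(r.x)
for n,P in [("well",(0,-65,10)),("grip0",(0,10,108))]: print(n,np.round(c(np.array(P)/1e3)*1e3,1))
for t in (0,10): 
  P=c(np.array([0,10+t,124])/1e3)[0]; print("grip top pred",t,proj("scene",P),B(599,38),proj("top",P),Cc(606,413))
E
```

```text
tallcap [491.8 171.5 101.6] res px 0.33
shortcap [499.7 318.6  71.6] res px 0.37
pinkcap [487.7 243.3  97.8] res px 0.09
turqcap [510.9 101.5  93.8] res px 0.28
strapfarL [580.4 -61.   81.8] res px 0.98
strapfarR [510.4 -37.3  86. ] res px 0.29
strapnearR [ 478.5 -131.3   81.9] res px 0.34
griptop [ 521.7 -125.3  119.4] res px 0.99
carrier [ 0.5157 -0.134  -0.3449  0.    ]
[[-0.2, -0.9], [-0.2, 0.6], [-0.6, -0.3], [1.3, 1.0], [0.1, -0.8], [-0.3, 0.1], [-0.2, 0.5], [-7.0, -2.5], [2.2, -1.0], [1.2, 0.7]]
well [[ 493.7 -195.2   10. ]]
grip0 [[ 519.1 -124.6  108. ]]
grip top pred 0 [[386.8267473  170.55072224]] [384.7 171.4] [[438.40689105 241.15925467]] [438.66666667 241.        ]
grip top pred 10 [[382.68315617 172.06736437]] [384.7 171.4] [[432.97850199 239.31688602]] [438.66666667 241.        ]
```

Triangulated heights agree with the text: tall cap 101.6 mm (100), short 71.6 (75), straps 82–86 (84), grip top 119 (124). Carrier yaw is −0.345 rad, so tool yaw 1.226 makes tool x equal carrier y and tool y equal carrier x. First I turn and move above the grip.

Emit:
arm_command(plan=[0,0,-10,-0.136,0,0,-10,-0.136,0,0,-10,-0.136,0,0,-10,-0.136,0,0,-5,-0.136,0,0,-5,-0.136,0,0,-5,-0.138,20,8,0,0,35,13,0,0,35,13,0,0,35,13,0,0,35,13,0,0,35,13,0,0,35,13,0,0,35,13,0,0,35,13,0,0,35,13,0,0,35,13,0,0,35,13,0,0], grip=1)

```text
time_s: 2.05
eef_pos: [0.434, -0.2213, 0.2524]
eef_rot: [-0.0, 0.819, 0.574, 0.0]
wrist_force: [-0.5, -1.3, -0.8]
opening: 1.0
```

Emit:
arm_command(plan=[30,12,0,0,30,12,0,0,30,12,0,0,20,8,0,0,9,4,0,0,0,0,0,0,0,0,0,0])

```text
time_s: 2.75
eef_pos: [0.5183, -0.1282, 0.2524]
eef_rot: [-0.0, 0.818, 0.575, -0.0]
wrist_force: [-0.1, 0.2, 0.2]
opening: 1.001
```

```bash
cat >> h.py <<'E'
def wproj(P,o,c):
    T=np.array(c["T_tool_cam"]); K=np.array(c["camera_matrix"])
    pt=(np.atleast_2d(P)-o["eef_pos"])@rot(o["eef_rot"]); p=(pt-T[:3,3])@T[:3,:3]*[1,-1,-1]
    th=np.arctan2(np.hypot(p[:,0],p[:,1]),p[:,2]); ph=np.arctan2(p[:,1],p[:,0])
    return np.c_[K[0,2]+K[0,0]*th*np.cos(ph),K[1,2]+K[1,1]*th*np.sin(ph)]
def wshot(name):
    o=ctrl.get_obs(); c=ctrl.camera("wrist"); c["obs"]=o; pickle.dump(c,open(name+".pkl","wb"))
    cv2.imwrite(f"pics/{name}.png",c["color"][...,::-1]); return o,c
E
python3 - <<'E'
from h import *
o,c=wshot("w1"); print(o["eef_pos"],o["eef_rot"])
k=carrier([.5157,-.134,-.3449,0])
for n,P in [("strap+9L",(36,-9,84)),("strapR",(-36,-9,84)),("far+",(36,89,84)),("far-",(-36,89,84)),("well mouth",(0,-65,62)),("gt",(0,10,124))]: print(n,wproj(k(np.array(P)/1e3),o,c).round(1))
E
```

```text
[ 0.51825282 -0.12820071  0.25243086] [-2.03907634e-04  8.18182598e-01  5.74958323e-01 -3.48317863e-04]
strap+9L [[352.6 222.4]]
strapR [[277.7 222.4]]
far+ [[354.5 119.2]]
far- [[275.6 119.3]]
well mouth [[315.4 267.9]]
gt [[314.9 213. ]]
```

View pics/w1.png

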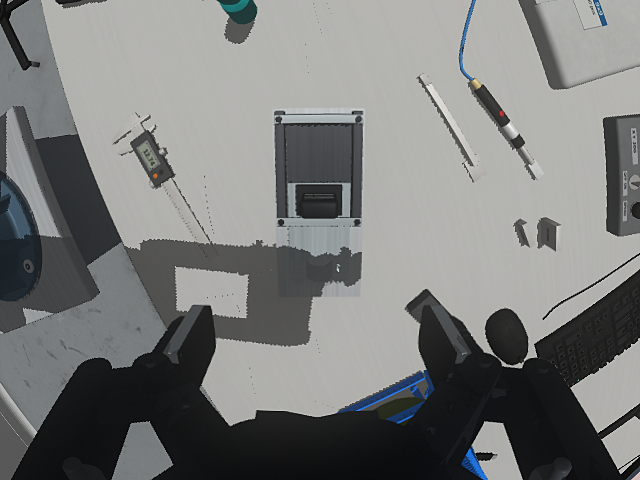

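The wrist view shows the carrier upright at columns 274–364, with the grip top near (320,207), a few px right of the prediction. I'll enlarge it.

```bash
python3 - <<'E'
import cv2
im=cv2.imread("pics/w1.png")
cv2.imwrite("pics/w1c.png",cv2.resize(im[100:240,230:410],None,fx=4,fy=4,interpolation=cv2.INTER_CUBIC))
E
```

```text
(no output)
```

View pics/w1c.png

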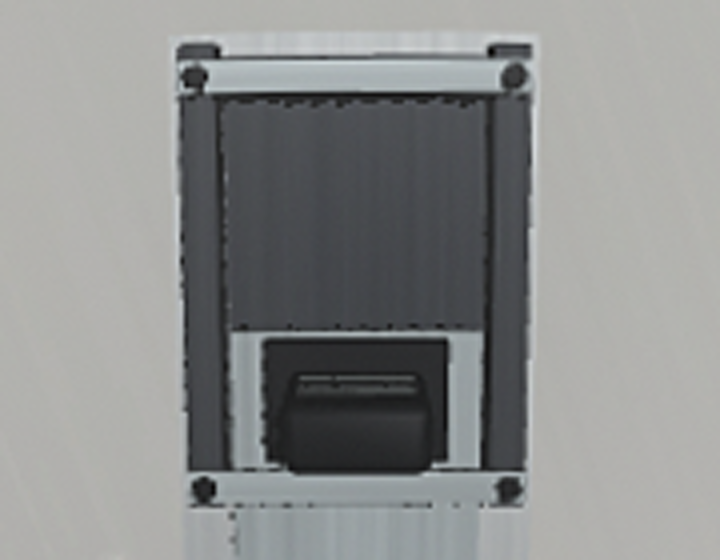

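Screw centres in full-frame pixels: (278.8,119.3), (358.3,119.3), (281,222), (357.3,222). Rows match the prediction, while columns sit about 3.7 px (≈3.4 mm) toward +tool y. I'll descend with a +2.5 mm correction.

Emit:
arm_command(plan=[3.5,2.5,10,0,0,0,20,0,0,0,20,0,0,0,20,0,0,0,20,0,0,0,20,0,0,0,20,0,0,0,14,0,0,0,10,0,0,0,4,0,0,0,0,0,0,0,0,0], grip=0.75)

```text
time_s: 4.0
eef_pos: [0.523, -0.1259, 0.0954]
eef_rot: [0.001, 0.818, 0.575, 0.0]
wrist_force: [-0.1, 0.2, -0.6]
opening: 0.75
```

Emit:
arm_command(plan=[0,0,0,0,0,0,0,0,0,0,0,0,0,0,0,0,0,0,0,0,0,0,0,0,0,0,0,0,0,0,0,0], grip=0.48)

```text
time_s: 4.8
eef_pos: [0.5224, -0.1256, 0.0947]
eef_rot: [-0.0, 0.818, 0.575, 0.0]
wrist_force: [1.1, 0.0, -0.2]
opening: 0.478
```

```bash
python3 - <<'E'
from h import *
o,c=wshot("w2"); print(o["eef_pos"],o["eef_rot"])
cv2.imwrite("pics/w2c.png",c["color"][200:460,140:500,::-1].repeat(2,0).repeat(2,1))
E
```

```text
[ 0.52240984 -0.12563575  0.09467522] [-3.75683439e-06  8.17991975e-01  5.75229631e-01  5.67122205e-06]
```

View pics/w2c.png

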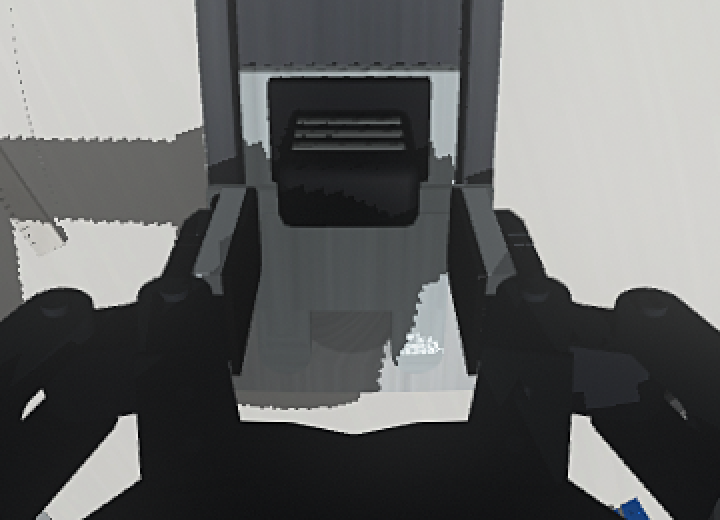

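```bash
python3 - <<'E'
from h import *
c=pickle.load(open("w2.pkl","rb"));o=c["obs"]
M=rot(o["eef_rot"]); 
def cr(P): return ((wproj(P,o,c)-[140,200])*2).round().tolist()
tl=lambda v:(o["eef_pos"]+M@(np.array(v)/1e3))
print("tcp",cr(tl((0,0,0))),"grasp",cr(tl((0,0,-19))), "pad edges",[cr(tl((x,21,z))) for x in(-11,11) for z in (0,-19,-38)])
k=carrier([.5157,-.134,-.3449,0])
for t in (0,5): print(t,{str(P):cr(k(np.array(P)/1e3)) for P in [(-16,18+t,124),(16,18+t,124),(-16,2+t,124),(-16,2+t,84),(-22,25+t,84),(22,25+t,84)]})
E
```

```text
tcp [[349.0, 158.0]] grasp [[348.0, 191.0]] pad edges [[[428.0, 196.0]], [[436.0, 231.0]], [[444.0, 274.0]], [[432.0, 119.0]], [[440.0, 148.0]], [[450.0, 184.0]]]
0 {'(-16, 18, 124)': [[259.0, 179.0]], '(16, 18, 124)': [[406.0, 180.0]], '(-16, 2, 124)': [[263.0, 243.0]], '(-16, 2, 84)': [[279.0, 169.0]], '(-22, 25, 84)': [[253.0, 91.0]], '(22, 25, 84)': [[419.0, 91.0]]}
5 {'(-16, 23, 124)': [[258.0, 159.0]], '(16, 23, 124)': [[406.0, 159.0]], '(-16, 7, 124)': [[261.0, 224.0]], '(-16, 7, 84)': [[278.0, 153.0]], '(-22, 30, 84)': [[252.0, 73.0]], '(22, 30, 84)': [[419.0, 73.0]]}
```

```bash
python3 - <<'E'
from h import *
c=pickle.load(open("w1.pkl","rb"));o=c["obs"]
M=rot(o["eef_rot"]); tl=lambda v:(o["eef_pos"]+M@(np.array(v)/1e3))
for z in (0,-13,-26,-40): print(z,[wproj(tl((x,y,z)),o,c).round().tolist() for y in(-42.5,42.5) for x in (11,-11)])
a=cv2.resize(c["color"][280:400,150:470,::-1],None,fx=2.5,fy=2.5,interpolation=cv2.INTER_CUBIC); cv2.imwrite("pics/w1f.png",a)
E
```

```text
0 [[[232.0, 259.0]], [[235.0, 297.0]], [[397.0, 259.0]], [[394.0, 297.0]]]
-13 [[[226.0, 268.0]], [[230.0, 309.0]], [[403.0, 269.0]], [[399.0, 309.0]]]
-26 [[[220.0, 279.0]], [[224.0, 322.0]], [[409.0, 280.0]], [[404.0, 322.0]]]
-40 [[[212.0, 293.0]], [[218.0, 337.0]], [[416.0, 293.0]], [[411.0, 338.0]]]
```

View pics/w1f.png

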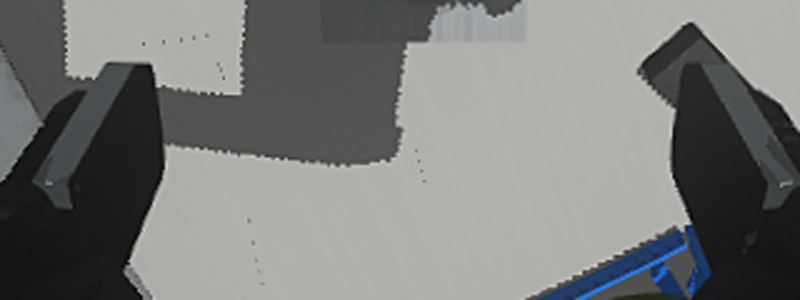

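Pad tips appear about 35–40 px lower in the image than the predicted tip position, so the finger depth is uncertain. The grip appears about 4.5 mm further along +x. I'll shift and close, and let the opening reading settle it.

Emit:
arm_command(plan=[2.5,0,0,0,2,0,0,0,0,0,0,0,0,0,0,0,0,0,0,0,0,0,0,0,0,0,0,0,0,0,0,0], grip=0.3)

```text
time_s: 5.65
eef_pos: [0.5239, -0.1214, 0.0947]
eef_rot: [0.0, 0.818, 0.575, 0.0]
wrist_force: [-0.0, 0.1, -1.4]
opening: 0.301
```

```bash
python3 - <<'E'
from h import *
o,c=wshot("w3"); print(o["eef_pos"],o["opening"])
cv2.imwrite("pics/w3c.png",c["color"][200:460,140:500,::-1].repeat(2,0).repeat(2,1))
E
```

```text
[ 0.52394901 -0.12141493  0.0946961 ] 0.30054195455924104
```

View pics/w3c.png

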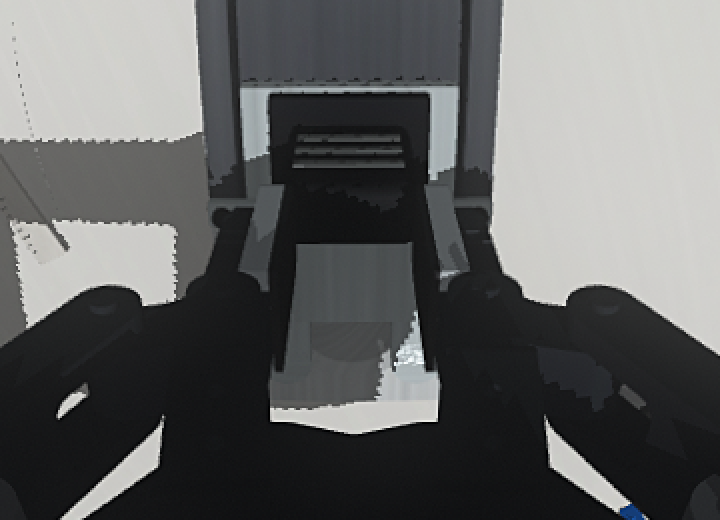

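The fingers closed to 0.30 (≈25.6 mm) without meeting the 32 mm grip. The picture agrees, with pads covering the grip's edges, so the pad tips sit above its top. By image scale they are at z≈130 mm when the TCP reads 95. I'll reopen, go lower in steps while watching force, and close to probe.

Emit:
arm_command(plan=[0,0,0,0,0,0,0,0,0,0,0,0,0,0,0,0,0,0,4,0,0,0,4,0,0,0,4,0,0,0,2,0,0,0,0,0,0,0,0,0], grip=0.5)

```text
time_s: 6.7
eef_pos: [0.5239, -0.1214, 0.0806]
eef_rot: [-0.0, 0.818, 0.575, -0.0]
wrist_force: [1.0, 0.3, 0.3]
opening: 0.501
```

Emit:
arm_command(plan=[0,0,0,0,0,0,0,0,0,0,0,0,0,0,0,0,0,0,0,0,0,0,0,0], grip=0.3)

```text
time_s: 7.3
eef_pos: [0.5227, -0.121, 0.0813]
eef_rot: [-0.001, 0.818, 0.575, -0.001]
wrist_force: [-6.5, 1.5, 8.7]
opening: 0.352
```

Contact at 0.35: the fingers only caught the top edge of the grip, which confirms the tips are about 35 mm above the reported TCP. I'll reopen and go 20 mm deeper, 1 mm to −y.

Emit:
arm_command(plan=[0,0,0,0,0,0,0,0,0,0,0,0,0,-0.5,0,0,0,-0.5,4,0,0,0,4,0,0,0,4,0,0,0,4,0,0,0,2,0,0,0,2,0,0,0,0,0,0,0,0,0], grip=0.5)

```text
time_s: 8.5
eef_pos: [0.5231, -0.1211, 0.0607]
eef_rot: [0.0, 0.818, 0.575, 0.0]
wrist_force: [-0.5, -0.0, 0.1]
opening: 0.496
```

Emit:
arm_command(plan=[0,0,0,0,0,0,0,0,0,0,0,0,0,0,0,0,0,0,0,0,0,0,0,0], grip=0.3)

```text
time_s: 9.1
eef_pos: [0.5228, -0.121, 0.0611]
eef_rot: [-0.0, 0.818, 0.575, -0.0]
wrist_force: [-4.2, 1.2, 5.7]
opening: 0.364
```

Gripped at 0.364 (≈31 mm). Now I slide toward open (+x).

Emit:
arm_command(plan=[3,0,0,0,5,0,0,0,5,0,0,0,5,0,0,0,5,0,0,0,5,0,0,0,5,0,0,0,5,0,0,0,5,0,0,0,4,0,0,0,3,0,0,0,0,0,0,0], grip=0.25)

```text
time_s: 10.3
eef_pos: [0.5395, -0.0737, 0.0611]
eef_rot: [-0.0, 0.818, 0.575, -0.0]
wrist_force: [-5.1, 1.5, 5.7]
opening: 0.368
```

Emit:
arm_command(plan=[2,0,0,0,2,0,0,0,1,0,0,0,0,0,0,0])

```text
time_s: 10.7
eef_pos: [0.5411, -0.0693, 0.0611]
eef_rot: [-0.0, 0.818, 0.575, -0.001]
wrist_force: [-6.1, 0.8, 6.6]
opening: 0.362
```

Emit:
arm_command(plan=[1,0,0,0,1,0,0,0,1,0,0,0,0,0,0,0])

```text
time_s: 11.1
eef_pos: [0.5421, -0.0666, 0.0611]
eef_rot: [-0.0, 0.818, 0.575, -0.001]
wrist_force: [-6.4, -0.5, 5.4]
opening: 0.364
```

Emit:
arm_command(plan=[1,0,0,0,1,0,0,0,0,0,0,0])

```text
time_s: 11.4
eef_pos: [0.5421, -0.0664, 0.0611]
eef_rot: [0.0, 0.818, 0.575, -0.002]
wrist_force: [-8.4, -7.5, 7.7]
opening: 0.363
```

Emit:
arm_command(plan=[1,0,0,0,1,0,0,0,0,0,0,0])

```text
time_s: 11.7
eef_pos: [0.5421, -0.0664, 0.0611]
eef_rot: [0.001, 0.818, 0.575, -0.003]
wrist_force: [-12.4, -14.5, 8.6]
opening: 0.365
```

The open stop is firm: −18 N along the slide with no further motion, after 58 mm of travel. I relax, release, rise, and go above the tall vial.

Emit:
arm_command(plan=[-2,0,0,0,-1.5,0,0,0,0,0,0,0])

```text
time_s: 12.0
eef_pos: [0.5421, -0.0664, 0.0611]
eef_rot: [-0.0, 0.818, 0.575, -0.001]
wrist_force: [-5.8, -1.6, 6.5]
opening: 0.361
```

Emit:
arm_command(plan=[0,0,0,0,0,0,0,0,0,0,0,0,0,0,0,0,0,0,-10,0,0,0,-20,0,0,0,-30,0,0,0,-30,0,0,0,-30,0,0,0,-20,0,20,-12,0,0,32,-20,0,0,35,-21,0,0,35,-21,0,0,35,-21,0,0,30,-18,0,0,21,-13,0,0,0,0,0,0,0,0,0,0], grip=0.8)

```text
time_s: 13.9
eef_pos: [0.4946, 0.1726, 0.2013]
eef_rot: [0.0, 0.818, 0.576, 0.0]
wrist_force: [-0.4, -0.5, 0.2]
opening: 0.802
```

```bash
python3 - <<'E'
from h import *
o,c=wshot("w4"); print(o["eef_pos"],o["eef_rot"])
for z in (0,60,76,100): print(z,wproj(np.array([.4918,.1715,z/1e3]),o,c).round(1))
cv2.imwrite("pics/w4.png",c["color"][60:420,80:560,::-1])
t=ctrl.camera("top"); s=ctrl.camera("scene")
cv2.imwrite("pics/top4.png",t["color"][...,::-1]);cv2.imwrite("pics/scene4.png",s["color"][...,::-1])
a=cv2.resize(t["color"][200:300,370:503,::-1],None,fx=3,fy=3,interpolation=cv2.INTER_CUBIC)
b=cv2.resize(c["color"][60:300,180:460,::-1],None,fx=1.43,fy=1.43)
w=np.zeros((max(a.shape[0],b.shape[0]),800,3),np.uint8); w[:a.shape[0],:a.shape[1]]=a; w[:b.shape[0],399:399+b.shape[1]]=b[:,:401]
cv2.imwrite("pics/c4.png",w)
E
```

```text
[0.49457605 0.1726011  0.20128906] [3.48707036e-04 8.17533073e-01 5.75881491e-01 2.48140322e-04]
0 [[313.2 201.7]]
60 [[312.7 215.8]]
76 [[312.5 220.5]]
100 [[312.2 228.4]]
```

View pics/c4.png

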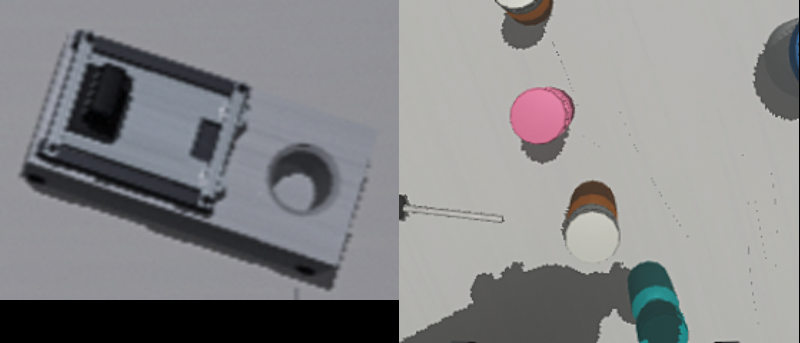

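The lock is fully open and the well is clear. The vial's cap centre is at full-frame (315.7,225.7), against a predicted (312.2,228.4). That is the same ≈+2.5 mm camera-to-arm offset as at the carrier, so the TCP is already over the vial. I correct −1.3 mm in y for the pad-centre bias and descend.

Emit:
arm_command(plan=[0,-1.3,20,0,0,0,25,0,0,0,25,0,0,0,25,0,0,0,20,0,0,0,15,0,0,0,12,0,0,0,8,0,0,0,5,0,0,0,0,0,0,0,0,0])

```text
time_s: 15.15
eef_pos: [0.4938, 0.1728, 0.0462]
eef_rot: [0.0, 0.818, 0.575, 0.0]
wrist_force: [-0.0, -0.5, -0.3]
opening: 0.799
```

Emit:
arm_command(plan=[0,0,0,0,0,0,0,0,0,0,0,0,0,0,0,0,0,0,0,0,0,0,0,0,0,0,0,0,0,0,0,0], grip=0.45)

```text
time_s: 15.95
eef_pos: [0.4933, 0.1728, 0.0457]
eef_rot: [-0.0, 0.818, 0.575, -0.0]
wrist_force: [0.1, -0.2, -0.6]
opening: 0.445
```

Emit:
arm_command(plan=[0,0,0,0,0,0,0,0,0,0,0,0,0,0,0,0,0,0,0,0], grip=0.25)

```text
time_s: 16.45
eef_pos: [0.4936, 0.1729, 0.046]
eef_rot: [0.0, 0.818, 0.575, 0.0]
wrist_force: [-0.9, -0.3, 4.2]
opening: 0.332
```

Gripped at 0.332, which fits the 30 mm cap. Lift, then carry to above the well.

Emit:
arm_command(plan=[0,0,-4,0,0,0,-10,0,0,0,-20,0,0,0,-26,0,0,0,-30,0,0,0,-30,0,0,0,-20,0,0,0,-10,0,0,0,0,0])

```text
time_s: 17.35
eef_pos: [0.4941, 0.1729, 0.1973]
eef_rot: [0.001, 0.818, 0.575, 0.001]
wrist_force: [0.7, -0.0, -1.0]
opening: 0.326
```

Emit:
arm_command(plan=[-10,3.6,0,0,-18,6.7,0,0,-26,9.5,0,0,-28,10.3,0,0,-28,10.3,0,0,-28,10.3,0,0,-28,10.3,0,0,-28,10.3,0,0,-28,10.3,0,0,-28,10.3,0,0,-28,10.3,0,0,-26,9.5,0,0,-20,7.3,0,0,-13,4.9,0,0,-7,2.5,0,0,0,0,0,0,0,0,0,0])

```text
time_s: 19.05
eef_pos: [0.4957, -0.193, 0.1953]
eef_rot: [-0.001, 0.818, 0.575, -0.0]
wrist_force: [-0.1, 0.6, -1.2]
opening: 0.328
```

Emit:
arm_command(plan=[0,0,20,0,0,0,25,0,0,0,20,0,0,0,10,0,0,0,5,0,0,0,0,0,0,0,0,0])

```text
time_s: 19.75
eef_pos: [0.4966, -0.1939, 0.1167]
eef_rot: [0.001, 0.818, 0.575, 0.0]
wrist_force: [0.4, 0.6, -1.6]
opening: 0.33
```

```bash
python3 - <<'E'
from h import *
o,c=wshot("w5"); print(o["eef_pos"],o["eef_rot"])
s=ctrl.camera("scene")["color"]; t=ctrl.camera("top")["color"]
w=np.zeros((600,800,3),np.uint8)
w[:400,:480]=cv2.resize(c["color"][150:350,200:440,::-1],None,fx=2,fy=2,interpolation=cv2.INTER_CUBIC)
w[:320,480:800]=cv2.resize(s[130:230,350:450,::-1],None,fx=3.2,fy=3.2,interpolation=cv2.INTER_CUBIC)
w[400:600,:400]=t[190:290,330:530,::-1].repeat(2,0).repeat(2,1)
cv2.imwrite("pics/c5.png",w)
k=carrier([.5157,-.134,-.3449,0])
for d in ((0,0),(2,2.5)):
  an=np.linspace(0,2*np.pi,8,endpoint=False)
  P=k(np.c_[d[0]+19*np.cos(an),d[1]-65+19*np.sin(an),np.full(8,60)]/1e3); print("well rim crop",d,((wproj(P,o,c)-[200,150])*2).round().tolist())
E
```

```text
[ 0.49664132 -0.19391205  0.11671352] [7.61564124e-04 8.17880420e-01 5.75387649e-01 3.02315742e-04]
well rim crop (0, 0) [[280.0, 195.0], [264.0, 156.0], [222.0, 139.0], [181.0, 156.0], [165.0, 195.0], [183.0, 232.0], [223.0, 248.0], [263.0, 233.0]]
well rim crop (2, 2.5) [[286.0, 188.0], [270.0, 148.0], [229.0, 132.0], [187.0, 148.0], [171.0, 188.0], [189.0, 226.0], [229.0, 241.0], [269.0, 226.0]]
```

View pics/c5.png

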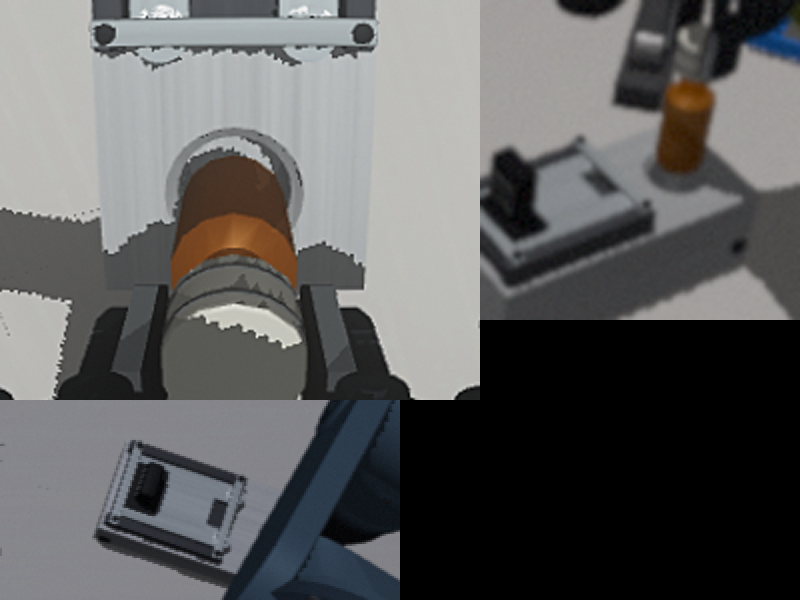

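The wrist crop shows the vial centre at column 235, the well ring at 166–303 (centre 234.5), and the strap screw centre at 233, so it is centred sideways. Along the slide, the far chamfer rim is at row 127 and the vial's foot edge at row 155. I compute the offset.

```bash
python3 - <<'E'
from h import *
c=pickle.load(open("w5.pkl","rb"));o=c["obs"]
M=rot(o["eef_rot"]); yaw=np.arctan2(M[1,0],M[0,0]); print("tilt",M[:,2].round(4),"yaw",yaw)
k=carrier([.5157,-.134,-.3449,0])
cr=lambda P:((wproj(P,o,c)-[200,150])*2).round(1)
an=np.radians(np.arange(30,151,5))
def top(P): q=cr(P); i=q[:,1].argmin(); return q[i]
for d in (0,1,2,3): print("d",d,"outer",top(k(np.c_[23*np.cos(an),d-65+23*np.sin(an),np.full(an.size,62)]/1e3)),"screws",cr(k(np.array([(36,-9+d,84),(-36,-9+d,84)])/1e3)).tolist())
e=o["eef_pos"]*1e3; ax=M[:,0];ay=M[:,1]
for v in (-2,0,2):
  q=[]
  for r,z in((13.5,70.7),(16,73.2)):
    P=np.array([[*(e+ax*(v+r*np.sin(a))+ay*r*np.cos(a))[:2],z] for a in an])/1e3; q.append(top(P))
  print("vial x",v,q)
P=(k(np.array([0,-65,60])/1e3)[0]*1e3-e)@M; print("well in tool (d=0)",P.round(2))
E
```

```text
tilt [ 1.4e-03 -9.0e-04 -1.0e+00] yaw 1.226156241610869
d 0 outer [222.2 128.5] screws [[348.5, 34.6], [93.9, 35.0]]
d 1 outer [222.2 125.5] screws [[348.6, 31.1], [93.8, 31.5]]
d 2 outer [222.2 122.4] screws [[348.7, 27.6], [93.7, 28.1]]
d 3 outer [222.2 119.4] screws [[348.8, 24.1], [93.6, 24.6]]
vial x -2 [array([229.4, 164.4]), array([229.4, 158.9])]
vial x 0 [array([229.4, 158.2]), array([229.4, 152.7])]
vial x 2 [array([229.4, 152. ]), array([229.4, 146.4])]
well in tool (d=0) [-2.15 -2.41 56.71]
```

The wrist view puts the well about 1 mm toward −x of the vial, within the 3 mm clearance. I correct that and lower in stages, watching force.

Emit:
arm_command(plan=[-1,0,4,0,0,0,5,0,0,0,5,0,0,0,5,0,0,0,5,0,0,0,0,0])

```text
time_s: 20.5
eef_pos: [0.4949, -0.1942, 0.0906]
eef_rot: [-0.001, 0.818, 0.575, -0.0]
wrist_force: [-0.4, 0.0, -1.2]
opening: 0.324
```

Emit:
arm_command(plan=[0,0,5,0,0,0,5,0,0,0,5,0,0,0,5,0,0,0,3,0,0,0,0,0])

```text
time_s: 21.1
eef_pos: [0.4952, -0.1944, 0.068]
eef_rot: [-0.001, 0.818, 0.575, -0.0]
wrist_force: [-1.4, 0.1, -0.8]
opening: 0.329
```

Emit:
arm_command(plan=[0,0,3,0,0,0,3,0,0,0,2,0,0,0,2,0,0,0,0,0])

```text
time_s: 21.6
eef_pos: [0.4954, -0.1945, 0.0584]
eef_rot: [-0.0, 0.818, 0.575, -0.0]
wrist_force: [0.6, 0.5, -0.6]
opening: 0.33
```

Vial is in the well with no side forces. The last ~2.4 mm go at 0.5 mm steps.

Emit:
arm_command(plan=[0,0,0.5,0,0,0,0.5,0,0,0,0.5,0,0,0,0,0])

```text
time_s: 22.0
eef_pos: [0.4956, -0.1946, 0.0572]
eef_rot: [-0.0, 0.818, 0.575, -0.0]
wrist_force: [-0.3, -0.3, -0.6]
opening: 0.327
```

Emit:
arm_command(plan=[0,0,0.5,0,0,0,0.5,0,0,0,0,0])

```text
time_s: 22.3
eef_pos: [0.4955, -0.1946, 0.0561]
eef_rot: [-0.0, 0.818, 0.575, -0.0]
wrist_force: [-0.3, -0.6, -0.6]
opening: 0.326
```

Emit:
arm_command(plan=[0,0,0.5,0,0,0,0,0])

```text
time_s: 22.5
eef_pos: [0.4956, -0.1947, 0.056]
eef_rot: [0.0, 0.818, 0.575, -0.0]
wrist_force: [-1.5, 0.3, 1.6]
opening: 0.327
```

Emit:
arm_command(plan=[0,0,0.4,0,0,0,0,0,0,0,0,0])

```text
time_s: 22.8
eef_pos: [0.4957, -0.1948, 0.056]
eef_rot: [0.0, 0.818, 0.575, -0.0]
wrist_force: [-1.8, 0.5, 5.8]
opening: 0.325
```

Emit:
arm_command(plan=[0,0,0,0,0,0,0,0,0,0,0,0,0,0,0,0,0,0,0,0,0,0,-3,0,0,0,-8,0,0,0,-15,0,0,0,-20,0,0,0,-25,0,0,0,-20,0,0,0,0,0,0,0,0,0], grip=0.6)

```text
time_s: 24.1
eef_pos: [0.4958, -0.1948, 0.1468]
eef_rot: [0.001, 0.818, 0.575, 0.0]
wrist_force: [0.1, 0.5, -0.4]
opening: 0.604
```

The vial touched down gently (≈6 N) and was released. Next, over to the grip, with a check view.

Emit:
arm_command(plan=[12,0,0,0,25,0,0,0,28,0,0,0,28,0,0,0,25,0,0,0,12,0,0,0,6.5,-0.3,0,0,0,0,0,0,0,0,0,0])

```text
time_s: 25.0
eef_pos: [0.5412, -0.0666, 0.146]
eef_rot: [-0.0, 0.818, 0.575, -0.0]
wrist_force: [-0.1, 0.9, -0.7]
opening: 0.6
```

```bash
python3 - <<'E'
from h import *
o,c=wshot("w6"); s=ctrl.camera("scene")["color"]
w=np.zeros((400,800,3),np.uint8)
w[:400,:480]=cv2.resize(c["color"][150:350,200:440,::-1],None,fx=2,fy=2,interpolation=cv2.INTER_CUBIC)
w[:320,480:800]=cv2.resize(s[130:230,350:450,::-1],None,fx=3.2,fy=3.2,interpolation=cv2.INTER_CUBIC)
cv2.imwrite("pics/c6.png",w)
E
```

```text
(no output)
```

View pics/c6.png

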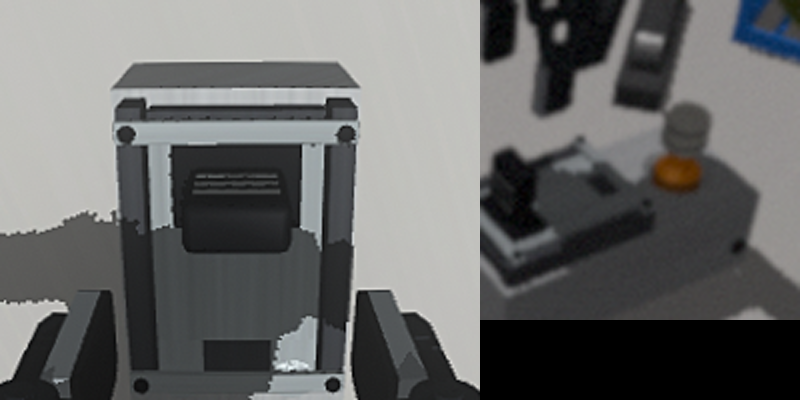

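The vial stands upright, seated in the well. The grip centre is at column 237 and the pads' centre at 235. Descend and grasp.

Emit:
arm_command(plan=[0,0.3,20,0,0,0,25,0,0,0,20,0,0,0,12,0,0,0,6,0,0,0,2,0,0,0,0,0,0,0,0,0], grip=0.5)

```text
time_s: 25.9
eef_pos: [0.5425, -0.0665, 0.0622]
eef_rot: [0.001, 0.818, 0.575, 0.0]
wrist_force: [0.8, 0.1, 0.9]
opening: 0.507
```

Emit:
arm_command(plan=[0,0,0,0,0,0,0,0,0,0,0,0,0,0,0,0,0,0,0,0,0,0,0,0], grip=0.25)

```text
time_s: 26.5
eef_pos: [0.5422, -0.0663, 0.0625]
eef_rot: [0.001, 0.818, 0.575, 0.0]
wrist_force: [-2.3, -0.0, 5.2]
opening: 0.364
```

Emit:
arm_command(plan=[-2,0,0,0,-4,0,0,0,-4,0,0,0,-4,0,0,0,-4,0,0,0,-4,0,0,0,-4,0,0,0,-4,0,0,0,0,0,0,0])

```text
time_s: 27.4
eef_pos: [0.5322, -0.0946, 0.0625]
eef_rot: [0.001, 0.818, 0.575, 0.0]
wrist_force: [-1.7, 1.1, 5.6]
opening: 0.362
```

Emit:
arm_command(plan=[-3,0,0,0,-3,0,0,0,-3,0,0,0,-3,0,0,0,-3,0,0,0,-3,0,0,0,-3,0,0,0,-3,0,0,0,-2,0,0,0,0,0,0,0])

```text
time_s: 28.4
eef_pos: [0.5236, -0.119, 0.0625]
eef_rot: [0.001, 0.818, 0.575, 0.001]
wrist_force: [-1.5, 0.8, 5.2]
opening: 0.357
```

Emit:
arm_command(plan=[-1,0,0,0,-1,0,0,0,-1,0,0,0,-1,0,0,0,0,0,0,0])

```text
time_s: 28.9
eef_pos: [0.5223, -0.1225, 0.0624]
eef_rot: [0.001, 0.818, 0.575, 0.001]
wrist_force: [0.3, 2.3, 5.2]
opening: 0.361
```

Emit:
arm_command(plan=[-1,0,0,0,-1,0,0,0,0,0,0,0])

```text
time_s: 29.2
eef_pos: [0.5222, -0.1228, 0.0625]
eef_rot: [-0.0, 0.818, 0.575, 0.002]
wrist_force: [2.2, 8.4, 6.4]
opening: 0.361
```

Emit:
arm_command(plan=[-1,0,0,0,-1,0,0,0,0,0,0,0])

```text
time_s: 29.5
eef_pos: [0.5221, -0.1229, 0.0625]
eef_rot: [-0.001, 0.818, 0.575, 0.003]
wrist_force: [5.1, 15.9, 5.9]
opening: 0.365
```

Emit:
arm_command(plan=[2,0,0,0,1,0,0,0,0,0,0,0])

```text
time_s: 29.8
eef_pos: [0.5222, -0.1229, 0.0624]
eef_rot: [0.0, 0.818, 0.575, 0.001]
wrist_force: [1.8, 5.1, 5.5]
opening: 0.365
```

Emit:
arm_command(plan=[0,0,0,0,0,0,0,0,0,0,0,0,0,0,0,0,0,0,0,0,0,0,-4,0,0,0,-10,0,0,0,-20,0,0,0,-30,0,0,0,-30,0,20,0,-20,0,30,0,0,0,30,0,0,0,20,0,0,0,0,0,0,0], grip=0.6)

```text
time_s: 31.3
eef_pos: [0.5557, -0.0273, 0.1763]
eef_rot: [0.0, 0.817, 0.576, 0.001]
wrist_force: [-0.2, -0.0, 0.3]
opening: 0.601
```

```bash
python3 - <<'E'
from h import *
o,c=wshot("w7"); s=ctrl.camera("scene")["color"]; t=ctrl.camera("top")["color"]; print(o["time_s"])
w=np.zeros((600,800,3),np.uint8)
w[:300,:400]=cv2.resize(c["color"][150:420,140:500,::-1],(400,300))
w[:320,400:800]=cv2.resize(s[130:226,340:460,::-1],(400,320),interpolation=cv2.INTER_CUBIC)
w[320:600,400:800]=cv2.resize(s[220:374,180:400,::-1],(400,280),interpolation=cv2.INTER_CUBIC)
w[300:600,:400]=cv2.resize(t[200:300,370:503,::-1],(400,300),interpolation=cv2.INTER_CUBIC)
cv2.imwrite("pics/c7.png",w)
E
```

```text
31.3
```

View pics/c7.png

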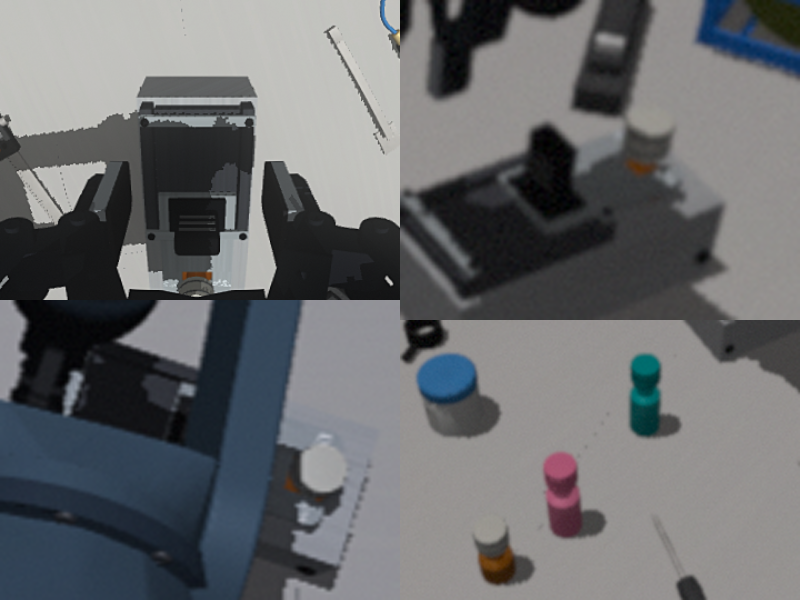

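The lock is closed against its stop with the fork round the neck, and the vial is upright. Short, pink and turquoise vials still stand, and the gripper is clear. Handing in.

```bash
python3 -c "
from bench import ctrl
print(ctrl.hand_in())"
```

```text
the job is handed in; nothing more can be done
None
```

The job is done and handed in at about 31 s. I slid the lock to its open stop, stood the tall amber vial on the well floor and released it there. I then slid the lock 60 mm to its closed stop, let go and moved the gripper clear.

**Lock:** Both stops were felt. At about 17 N the lock moved no further at either end.

**Vial:** It touched down at about 2 N and was pressed to 6 N before release. The last pictures show it upright in the well with the fork round its neck. The short, pink and turquoise vials still stand.

**Disagreements along the way:**
- **Finger depth:** The finger tips looked about 35 mm higher than the reported TCP implied. My first closing missed the lock's grip and a second caught only its top edge, so I re-gripped 34 mm lower than first tried.
- **Camera offset:** The fixed cameras and the wrist camera disagreed by about 2–3 mm. I corrected for this using the wrist views and the contact forces.

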